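Hold a finger bone model between the press centres and lock the tailstock

TASK

Lay the resin finger bone in the two V-blocks on the press bed, broad end towards the fixed headstock, and let go of it. Then slide the tailstock up until its sprung centre is pressed partly in against the bone (neither slack nor bottomed, and no hard squeezing), and only then flip the tailstock's cam lever fully over to lock it there. Leave the bushing, drift punch and vertebra alone.

Things in the scene. Friction and masses are not known exactly. Their poses are not given: they have to be found in the camera images.
- press: Fixed cast-iron hand press; origin on the bench, below the middle between the V-blocks; its y axis runs from headstock (-y) to tailstock and column (+y). Sizes in mm in its frame: bed x -50..50, y -125..330, top z 14; centre line z 45; V-blocks 8 thick at y -22 and 22, upper tips z 48, 37 across; column y 240..325, x -40..40, 300 high.
- head_edge (a point): middle of the lower front (-x, robot side) edge of the press head, press frame (-40, 193, 150 mm). The head hangs over the tailstock and lever: x -40..40, y 62..325, z 150..230; no room there for an upright gripper: come in from -x with the tool tilted. Ram and hand lever rise above and beyond it.
- head_nose (a point): end of the fixed headstock's blunt steel nose (10 mm across), press frame (0, -59, 45 mm). Headstock block: y -125..-85, 56 wide, top z 64.
- cradle (a point): point on the centre line midway between the V-blocks (press frame 0, 0, 45 mm)
- tailstock (a joint): slide of the tailstock along the press's -y, 0 = fully back, 0.075 = end, starts 0 to 0.025. Block 56 (x) x 50 (y) mm, z 18..61, its middle at press y = 162 mm - value; a 26 mm barrel reaches 22 mm from its -y face. Slides stiffly (4.5 N) when the lever is free.
- tail_push (a point): middle of the tailstock's flat outer (+y) face, on the centre line height: push here towards -y
- centre (a joint): travel of the sprung centre into the tailstock, 0 = out, 0.008 = bottomed; spring 1 N at the start of travel, 0.7 N per mm. Blunt nose 10 mm across on the centre line; out, its tip is 65 mm from the tailstock's middle.
- centre_tip (a point): tip of the sprung centre's nose
- cam_lever (a joint): angle of the cam lever: 0 = free (leaning 0.26 rad from upright towards press +y), grows as it swings over the top towards press -y, 1.3 = stop, fully locked (1.04 rad past upright). Starts 0 to 0.25. Takes 0.2 to 0.35 N m, stays where left. Pivot along press x, on the tailstock's front (-x), 8 mm to -y of its middle, z 45; bar 8 mm thick at x -38, 45 mm from pivot to knob centre.
- lever_knob (a point): centre of the black ball knob (18 mm diameter) at the end of the cam lever
- phalanx: loose ivory-coloured resin finger bone (enlarged model), 110 mm long along its own y, lying on the bench; origin under its middle. Round shaft of 16 mm diameter between y -30 and +30, its axis 11 mm above the origin. Broad base (40 mm across, 22 high) at -y; slimmer two-knuckled head (28 mm across) at +y. Ends flat, at y -55 and +55. 50 g.
- bone_mid (a point): middle of the bone on its shaft axis; in the V-blocks it lies at the height of the centre line
- bone_head (a point): centre of the slim head's end face
- bushing: grey nylon bushing, 30 mm diameter, 22 mm high, standing; leave alone; origin under its middle
- vertebra: ivory plastic vertebra, about 80 x 80 mm, 22 mm high; leave alone; origin under its middle
- drift: steel drift punch, 12 mm square shank with a thin nose, 120 mm long along its x, lying; leave alone; origin under its middle
Not all that is in view belongs to the job. Several things have the shape of the phalanx; the one meant has the colours described above.

How it is judged (in metres and radians):
On the way, in this order (a step that is already met when the one before it is completed fails the run):
1. the bone lies in both V-blocks, broad end to the headstock, let go (x of bone_mid in the frame of press between -0.004 and 0.004 m and y of bone_mid in the frame of press between -0.012 and 0.008 m and z of bone_mid in the frame of press between 0.041 and 0.05 m and angle between the y axis of phalanx and the y axis of press, either way round below 0.1 rad and y of bone_head in the frame of press above 0.03 m and contact force between the fingers and phalanx below 0.3 N), for 0.2 s.
2. with the lever still free, the tailstock is up against the bone, its sprung centre pressed partly in (x of bone_mid in the frame of press between -0.004 and 0.004 m and y of bone_mid in the frame of press between -0.012 and 0.008 m and z of bone_mid in the frame of press between 0.041 and 0.05 m and angle between the y axis of phalanx and the y axis of press, either way round below 0.1 rad and y of bone_head in the frame of press above 0.03 m and value of joint centre between 0.0015 and 0.0072 m and value of joint cam_lever below 0.6 rad), for 0.2 s.
3. the cam lever is flipped over to locked (value of joint cam_lever above 1.15 rad), for 0.2 s.
At the end, for the whole second after the job is handed in: The bone rests in both V-blocks on the centre line (within 4 mm sideways and in height -4/+5 mm, 0.1 rad, middle between -12 and +8 mm along the line from midway), broad end to the headstock; the sprung centre is pressed in by 1.5 to 7.2 mm; the cam lever stands beyond 1.15 rad; all at rest (x of bone_mid in the frame of press between -0.004 and 0.004 m and y of bone_mid in the frame of press between -0.012 and 0.008 m and z of bone_mid in the frame of press between 0.041 and 0.05 m and angle between the y axis of phalanx and the y axis of press, either way round below 0.1 rad and y of bone_head in the frame of press above 0.03 m and value of joint centre between 0.0015 and 0.0072 m and value of joint cam_lever above 1.15 rad and linear speed of phalanx below 0.01 m/s and velocity of joint tailstock between -0.005 and 0.005 m/s); the robot touches nothing.
It fails at once if the bone is squeezed or pressed against the fixture with more than 35 N (contact force between phalanx and press above 35 N).
It fails at once if the bushing is moved by more than 15 mm (distance of bushing from where it was at the start of the episode above 0.015 m).
It fails at once if the vertebra is moved by more than 15 mm (distance of vertebra from where it was at the start of the episode above 0.015 m).
It fails at once if the drift punch is moved by more than 15 mm (distance of drift from where it was at the start of the episode above 0.015 m).
It also fails if it takes over 58 s, if anything falls off the work surface, if the arm or the gripper's body presses on something with over 40 N, if the wrist force passes 120 N, or if a joint passes its speed limit or range.

ROBOT

A 7-joint arm with a two-finger parallel gripper is mounted at the origin on the work surface. World frame = base frame: x ahead of the robot, y to its left, z up, the work surface at z = 0. Lengths are in m, angles in degrees, forces in N, time in s.
With the tool pointing down it reaches from about 0.4 to 0.85 m from the base axis. Payload 4.5 kg.
Tool frame: the origin (TCP) lies at the very end of the fingers, on their centre line; the grasp point (between the pads) lies env.tcp_to_grasp behind it (env.tcp_to_grasp is the distance from the TCP to the grasp point, in m); z points along the fingers, y is the line along which they close (so a half turn about z gives the same grasp; the last joint's range is limited). The gripper opens to 85 mm and grips with 20 to 120 N. Pads are 22 mm wide; open, the fingers measure 114 mm over their backs; the gripper's body (76 mm by 85 mm) begins 54 mm behind the grasp point. The pads swing forward as they close: fully open they stand 13 mm farther back than shut.
Start: joints at [70.405, 39.483, -11.15, 89.685, 9.013, 51.709, -12.324], TCP at [0.229, -0.581, 0.231] pointing down, gripper open.
Joint ranges: [-172.22, 172.22], [-26.19, 119.32], [-84.43, 86.54], [7.71, 146.69], [-57.33, 237.33], [2.42, 119.75], [-152.13, 152.13]. Speed limits (degrees/s): [147.25, 147.25, 180, 180, 180, 180, 180].

INTERFACE

Orientations are given as a 3x3 rotation matrix whose columns are the frame's x, y, z axes.
In Python, from bench import env gives the robot as it stands.
- The arm moves only by the tool send_rows, never from a script. Its argument "deltas" is a list of rows, each a list of 7 numbers: the turn, a rotation vector about the world's x, y, z as a fraction of full scale, then the shift along the world's x, y, z as a fraction of full scale, then the opening, from 0 (shut) to 1 (fully open). A call has 1 to 12 rows; each row is the pose to reach, as a shift and turn from the pose commanded when the call began; what a row does not reach only later rows make up. Full scale, the value 1, is 0.1 m for a shift and 2 rad for a turn. A row lasts 1/8 s, in which the tool goes at most 62.5 mm and 10.7 degrees, less where a joint would pass 70% of its speed; a pose out of reach is approached as far as the arm can. A call with a number of a shift or a turn outside -1 to 1 is refused whole. A call with a gripper value outside its range is refused whole. The fingers move at their own pace and stop on an object; the grip force is fixed at half the most. Time passes only in rows, so rows that repeat a pose let the fingers close. It gives the time, the measured TCP pose, the force, the opening and the grip force at its end, in the units of the state.
- env.state(): the state, without advancing time (a new reading comes with each control period).
- env.camera(name): name is "scene" or "top" or "wrist"; returns a dict with "pixels" (420x560x3 uint8, blue, green, red), "fx", "fy", "cx", "cy" (pixels), "rvec" (rotation vector, rad) and "tvec" (3), from world to camera coordinates, as OpenCV has them. Camera axes: x right, y down, z forward; pixel columns grow to the right and rows downward; lengths in m; the calibration is good to about 2 mm. A picture is of the moment at which its call begins. There is no depth.
- env.job_done(): hands the job in; it is judged then, once.
Trained networks look in a picture, given as the dict that the camera call returned (one of the last four; its "shot" number tells which), for a name from the list of things; names that differ only in an ending like _2 or _b are one class to them, and where a whole thing is asked for, a point or a joint stands for the part that bears it (a point fixed in the world has none). Each returns a list of dicts, best first, with "score" (0 to 1); they miss things now and then, are a little off and sometimes report something else, mostly with a low value. They report only what shows in the picture. A call takes as long as a camera call. They do not tell look-alikes from the thing itself.
- env.trace(name, picture): "region" (420x560 bool, what is visible of it) and "box" ([centre column, centre row, width, height] in pixels, round what is visible of it).
The state is a dict: "clock": time; "joint_pos": joint angles; "dq": joint speeds; "effort": joint torques, N m; "eef_pos": TCP position; "eef_rot": TCP orientation; "force": force on the tool from outside, world axes, zero at the start; "wrist_torque": the same for the moment, N m; "grip_width": finger opening in m; "finger_force": force on a finger pad.
Only numpy, scipy, OpenCV 4.12 (cv2) and the standard library are available. Lean on these libraries where they do the work, as an engineer would, in place of code of your own. Each camera call takes 0.05 s, during which the arm holds its last target. There are 200 camera calls.

## Working session

There is one attempt and no reset: what is moved stays moved. The work goes in short steps, Python scripts to look and compute and a tool call to move; the robot and the scene stay as the last step left them, time stands still between calls to the robot, and variables do not carry over. Pictures are saved under pics/ and viewed, at most 10 in all, crops included, and the job is handed in when it is done.

Besides the shell and the picture viewer there is one more tool, called as name(argument=value, ...) on one line, values as JSON. send_rows: Moves the arm, as the interface text tells. Its arguments: {"type":"object","properties":{"deltas":{"type":"array","items":{"type":"array","items":{"type":"number"}}}},"required":["deltas"]}

```bash
mkdir -p pics; ls
cat > h.py <<'E'
import numpy as np, cv2
from bench import env
def P(c):
    R,_=cv2.Rodrigues(np.array(c["rvec"],float)); return R,np.array(c["tvec"],float).ravel()
def ray(c,u,v):
    R,t=P(c); d=R.T@np.array([(u-c["cx"])/c["fx"],(v-c["cy"])/c["fy"],1.]); return -R.T@t,d
def onz(c,u,v,z):
    o,d=ray(c,u,v); return o+d*(z-o[2])/d[2]
def proj(c,p):
    R,t=P(c); q=R@np.array(p,float)+t; return np.array([c["fx"]*q[0]/q[2]+c["cx"],c["fy"]*q[1]/q[2]+c["cy"]])
def tri(l):
    A=np.zeros((3,3));b=np.zeros(3)
    for o,d in l:
        d=d/np.linalg.norm(d);M=np.eye(3)-np.outer(d,d);A+=M;b+=M@o
    return np.linalg.solve(A,b)
E
python3 - <<'E'
from h import *
print(env.tcp_to_grasp, {k:np.round(v,3).tolist() for k,v in env.state().items()})
ims=[]
for n in("scene","top"):
    c=env.camera(n); im=c["pixels"].copy()
    print(n,c["fx"],c["cx"],c["cy"],np.round(P(c)[0],3).tolist(),np.round(-P(c)[0].T@P(c)[1],3))
    cv2.imwrite(f"pics/{n}0.png",im)
    for k in("phalanx","press","bushing","vertebra","drift","lever_knob","tailstock"):
        for r in env.trace(k,c)[:4]: print(n,k,round(r["score"],2),np.round(r["box"],1),int(r["region"].sum()),c["pixels"][r["region"]].mean(0).round())
E
```

```text
pics
0.0187 {'clock': 0.0, 'joint_pos': [70.405, 39.532, -11.145, 89.744, 9.012, 51.711, -12.326], 'dq': [-0.009, -0.031, -0.019, -0.091, -0.011, -0.032, -0.019], 'effort': [0.0, -53.961, -1.266, -15.854, 0.009, 0.009, -0.0], 'eef_pos': [0.229, -0.581, 0.23], 'eef_rot': [[0.93, 0.367, -0.001], [0.367, -0.93, 0.002], [-0.0, -0.002, -1.0]], 'force': [0.247, 0.608, 0.161], 'wrist_torque': [0.014, 0.05, -0.002], 'finger_force': 0.0, 'grip_width': 0.085}
scene 535.5354503572063 283.6721618047838 217.40623452025596 [[0.593, 0.805, 0.007], [0.471, -0.34, -0.814], [-0.653, 0.485, -0.581]] [ 1.189 -0.552  0.717]
scene phalanx 0.83 [209.8 270.4  44.9  36.1] 513 [ 97. 140. 164.]
scene phalanx 0.76 [268.6 236.5  51.5  15.4] 452 [ 25.  44. 153.]
scene phalanx 0.74 [168.1 245.9  54.7  26.9] 496 [ 25.  43. 153.]
scene press 0.92 [390.1 213.4 244.3 204.8] 21134 [36. 42. 41.]
scene bushing 0.66 [389.  214.1 247.4 206.5] 21007 [36. 41. 41.]
scene drift 0.76 [147.2 343.6  39.   46. ] 418 [103. 119. 127.]
scene drift 0.39 [387.2 229.3  15.4  23.4] 88 [59. 75. 84.]
scene lever_knob 0.59 [385.6 229.6  16.
[... 175 characters left out ...]
[-0.99, -0.026, -0.136], [0.136, -0.017, -0.991]] [ 0.367 -0.062  1.195]
top phalanx 0.85 [265.1 262.7  43.3  31.2] 421 [ 34.  59. 175.]
top phalanx 0.78 [332.2 251.8  47.7  19.7] 363 [133. 171. 186.]
top phalanx 0.75 [346.8 302.8  46.2  26.5] 455 [ 32.  59. 173.]
top press 0.82 [192.2 146.1 231.3 136.3] 13516 [75. 85. 85.]
top press 0.56 [205.2 175.4  38.6  12.9] 202 [78. 81. 81.]
top bushing 0.68 [211.1 276.6  11.6  14.4] 121 [126. 142. 151.]
top vertebra 0.86 [138.4 260.4  33.   26.8] 535 [148. 176. 183.]
top vertebra 0.25 [204.6 178.6  38.5  16.1] 227 [81. 84. 83.]
top drift 0.54 [409.6 215.2   8.8  50.6] 212 [140. 146. 147.]
top tailstock 0.51 [203.3 175.5  44.5  15.4] 222 [81. 84. 84.]
```

Run:
```python
import cv2
a=cv2.imread("pics/scene0.png");b=cv2.imread("pics/top0.png")
cv2.imwrite("pics/s1.png",cv2.resize(a[80:380,120:520],(800,600),interpolation=cv2.INTER_CUBIC))
cv2.imwrite("pics/t1.png",cv2.resize(b[60:330,70:430],(800,600),interpolation=cv2.INTER_CUBIC))
```

```text
(no output)
```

View pics/s1.png

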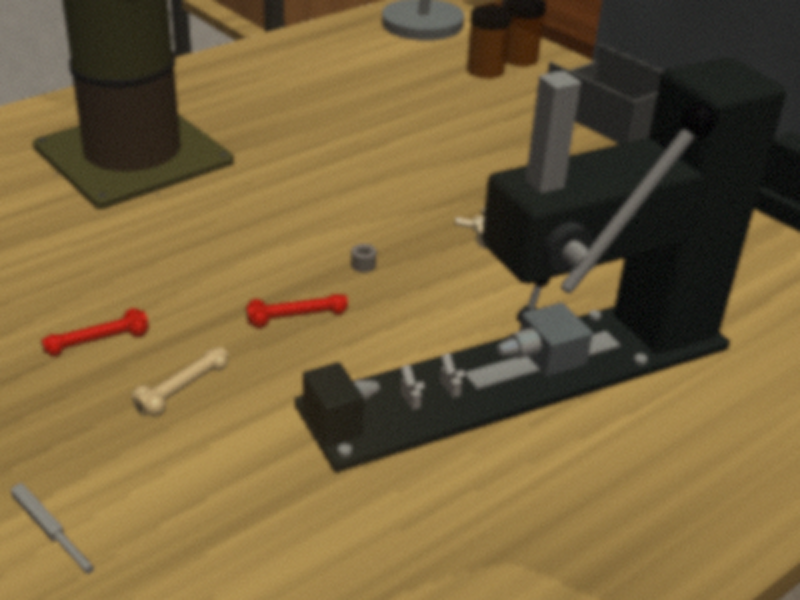

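View pics/t1.png

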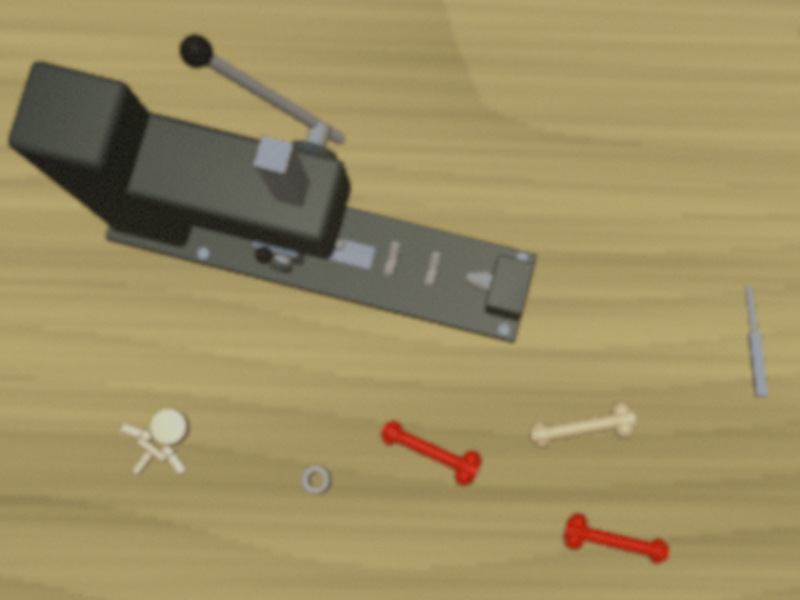

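The ivory bone is at about (585,425) in the top crop, with its broad end to the right (-y), so it already faces the same way as the press. Both red bones are decoys. The press bed runs from (535,300) to (110,235), and the lever knob is near (262,255).

```bash
cat >> h.py <<'E'
def bx(x0,x1,y0,y1,z0,z1): return np.array([[x,y,z] for x in(x0,x1) for y in(y0,y1) for z in(z0,z1)])/1000
BOX=[bx(-50,50,-125,330,0,14),bx(-28,28,-125,-85,14,64),bx(-40,40,240,325,14,300),bx(-40,40,62,325,150,230)]
def W(p,q):
    x,y,a=p; q=np.atleast_2d(q); c,s=np.cos(a),np.sin(a)
    return np.c_[x+c*q[:,0]-s*q[:,1],y+s*q[:,0]+c*q[:,1],q[:,2]]
E
python3 - <<'E'
from h import *
from scipy.optimize import minimize
cs=[env.camera("scene"),env.camera("top")]
T=[]
for c in cs:
    im=c["pixels"].astype(int); r=env.trace("press",c)[0]["region"]; T.append(r)
def sil(p,c):
    m=np.zeros((420,560),np.uint8)
    for b in BOX:
        u=np.array([proj(c,q) for q in W(p,b)]); h=cv2.convexHull((u*16).round().astype(np.int32)); cv2.fillConvexPoly(m,h,1,shift=4)
    return m>0
def cost(s):
    p=[s[0],s[1],s[2]]
    return sum(1-(sil(p,c)&r).sum()/(sil(p,c)|r).sum() for c,r in zip(cs,T))
# initial from top bed corners
c=cs[1]; f=lambda a,b:onz(c,70+a/2.222,60+b/2.222,.014)[:2]
A,B,C=f(535,255),f(515,342),f(107,238)
print(A,B,C)
d=(C-B)/np.linalg.norm(C-B); yaw=np.arctan2(-d[0],d[1])
o=(A+B)/2+d*.125
best=None
for k in range(3):
    r=minimize(cost,[*o,yaw] if best is None else best.x,method="Nelder-Mead",options=dict(initial_simplex=np.array([[*o,yaw]]*4 if best is None else [best.x]*4)+np.array([[0,0,0],[.01,0,0],[0,.01,0],[0,0,.05]])))
    best=r
print("init",o,yaw,"fit",r.x,r.fun)
# bone: ivory mask by colour in bone box
for c in cs:
  for r in env.trace("phalanx",c):
    m=c["pixels"][r["region"]].mean(0)
    if m[1]>100:
        ys,xs=np.nonzero(r["region"]); pts=np.array([onz(c,u,v,.011)[:2] for u,v in zip(xs,ys)])
        mu=pts.mean(0); w,V=np.linalg.eigh(np.cov((pts-mu).T)); a=V[:,1]; a=a*np.sign(a[1]); t=(pts-mu)@a; s=(pts-mu)@V[:,0]
        mid=(np.percentile(t,1)+np.percentile(t,99))/2
        print("bone",mu,mu+a*mid,"yaw",np.arctan2(-a[0],a[1]),"len",np.ptp(t),"w",np.ptp(s[t<-.03]),np.ptp(s[t>.03]))
p=best.x
for i,c in enumerate(cs):
    im=c["pixels"].copy()
    for b in BOX:
        h=cv2.convexHull(np.array([proj(c,q) for q in W(p,b)]).round().astype(np.int32)); cv2.polylines(im,[h],True,(0,255,255),1)
    for q in([0,-.059,.045],[0,0,.045],[-.0185,.022,.048],[.0185,.022,.048],[-.0185,-.022,.048],[.0185,-.022,.048]):
        cv2.circle(im,tuple(proj(c,W(p,q)[0]).round().astype(int)),1,(0,0,255),-1)
    im=im[120:320,250:520] if i==0 else im[60:230,70:320]
    cv2.imwrite(f"pics/f{i}.png",im)
a,b=[cv2.resize(cv2.imread(f"pics/f{i}.png"),(400,300)) for i in(0,1)]
cv2.imwrite("pics/fit.png",cv2.resize(np.hstack([a,b]),(800,300)))
E
```

```text
[ 0.63578267 -0.13201475] [ 0.54070659 -0.11242167] [0.64134617 0.32609295]
init [ 6.16205358e-01 -3.85547942e-04] -0.22559448472889743 fit [ 0.61796748 -0.00111839 -0.21465284] 0.2170647782286772
bone [ 0.4555207  -0.19217964] [ 0.4542493  -0.18618464] yaw 0.20898007153772716 len 0.12185741854452638 w 0.043775338186794556 0.032866643032760975
bone [ 0.45410774 -0.1912205 ] [ 0.45272297 -0.18494905] yaw 0.21731864383998906 len 0.11281491974207394 w 0.03633621138952502 0.02244644195302256
```

View pics/fit.png

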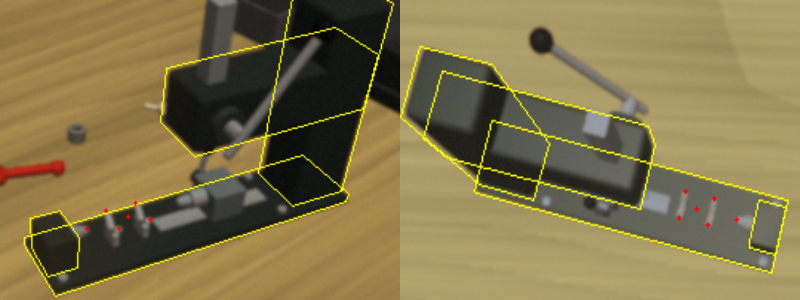

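The press fit matches the picture: origin (0.618, -0.001), yaw -0.215. The bone is at (0.4535, -0.1855), yaw +0.213. Next I move over the bone for a wrist look.

send_rows(deltas=[[0, 0, 0.06, 0.14, 0.25, 0, 1], [0, 0, 0.12, 0.35, 0.6, 0, 1], [0, 0, 0.176, 0.56, 0.99, 0, 1]])

```text
clock: 1.48
eef_pos: [0.2859, -0.4818, 0.2314]
eef_rot: [[0.745, 0.667, 0.001], [0.667, -0.745, -0.001], [0.0, 0.001, -1.0]]
force: [1.3, 0.3, -0.1]
grip_width: 0.0854
finger_force: 0.0
```

send_rows(deltas=[[0, 0, 0.09, 0.28, 0.5, 0, 1], [0, 0, 0.176, 0.56, 0.99, 0, 1]])

```text
clock: 1.72
eef_pos: [0.3422, -0.3821, 0.2316]
eef_rot: [[0.467, 0.884, 0.001], [0.884, -0.467, -0.001], [-0.0, 0.001, -1.0]]
force: [0.4, -0.1, 0.7]
grip_width: 0.0854
finger_force: 0.0
```

send_rows(deltas=[[0, 0, 0.09, 0.28, 0.5, 0, 1], [0, 0, 0.176, 0.56, 0.99, 0, 1]])

```text
clock: 1.98
eef_pos: [0.3983, -0.2829, 0.2316]
eef_rot: [[0.133, 0.991, 0.001], [0.991, -0.133, -0.001], [-0.0, 0.001, -1.0]]
force: [1.1, -0.1, 0.1]
grip_width: 0.0854
finger_force: 0.0
```

send_rows(deltas=[[0, 0, 0.09, 0.28, 0.5, 0, 1], [0, 0, 0.14, 0.46, 0.8, 0, 1], [0, 0, 0.176, 0.56, 0.98, 0, 1], [0, 0, 0.176, 0.56, 0.98, 0, 1], [0, 0, 0.176, 0.56, 0.98, 0, 1]])

```text
clock: 2.6
eef_pos: [0.4523, -0.1883, 0.231]
eef_rot: [[-0.208, 0.978, -0.001], [0.978, 0.208, -0.001], [-0.001, -0.002, -1.0]]
force: [-0.4, -0.7, -0.3]
grip_width: 0.0853
finger_force: 0.0
```

```bash
cat >> h.py <<'E'
def bone(c,z=.011):
    out=[]
    for r in env.trace("phalanx",c):
        m=c["pixels"][r["region"]].mean(0)
        if m[1]>100 and r["score"]>.4:
            ys,xs=np.nonzero(r["region"]); pts=np.array([onz(c,u,v,z)[:2] for u,v in zip(xs,ys)])
            mu=pts.mean(0); w,V=np.linalg.eigh(np.cov((pts-mu).T)); a=V[:,1]; a=a*np.sign(a[1]); t=(pts-mu)@a;s=(pts-mu)@V[:,0]
            sh=np.abs(t)<.02
            out.append((mu+a*(t.min()+t.max())/2,np.arctan2(-a[0],a[1]),np.ptp(t),V[:,0]*s[sh].mean()+mu,np.ptp(s[sh]),r["box"]))
    return out
def st():
    s=env.state(); print({k:np.round(s[k],4).tolist() for k in("clock","joint_pos","eef_pos","eef_rot","force","grip_width","finger_force")}); return s
E
python3 - <<'E'
from h import *
st()
c=env.camera("wrist"); cv2.imwrite("pics/w1.png",c["pixels"])
print(np.round(-P(c)[0].T@P(c)[1],3),np.round(P(c)[0][2],3)); print(bone(c))
print(bone(env.camera("scene")), bone(env.camera("top")))
E
```

```text
{'clock': 2.6, 'joint_pos': [38.0125, 32.1194, -32.5959, 111.7943, 24.8718, 43.1727, 2.863], 'eef_pos': [0.4523, -0.1883, 0.231], 'eef_rot': [[-0.2077, 0.9782, -0.0014], [0.9782, 0.2077, -0.0012], [-0.0009, -0.0016, -1.0]], 'force': [-0.4366, -0.7402, -0.325], 'grip_width': 0.0853, 'finger_force': 0.0}
[ 0.437 -0.122  0.374] [ 0.054 -0.263 -0.963]
[(array([ 0.45324478, -0.1854875 ]), np.float64(0.19534789094775815), np.float64(0.11371509339450928), array([ 0.4536467 , -0.18786888]), np.float64(0.01586346197569017), [283.4, 172.7, 36.8, 113.6])]
[(array([ 0.45445784, -0.18683621]), np.float64(0.20627147124849063), np.float64(0.12009841111412517), array([ 0.4554804 , -0.19339492]), np.float64(0.022242956402199088), [209.8, 270.4, 43.8, 33.9])] [(array([ 0.44798255, -0.16377985]), np.float64(0.19942272618114232), np.float64(0.07109989012177609), array([ 0.44736811, -0.16072817]), np.float64(0.021538789760254032), [324.0, 256.6, 33.4, 15.5])]
```

View pics/w1.png

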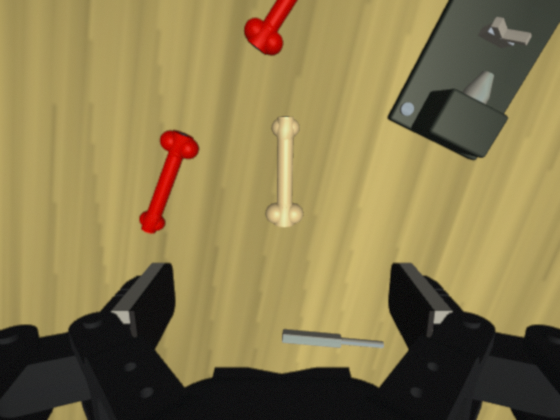

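The wrist view shows the ivory bone at (284,172), broad end at the bottom (-y), at world (0.4533, -0.1857) and yaw 0.197. The drift at (330,340) is clear of the path. I descend now.

send_rows(deltas=[[0, 0, -0.006, 0.01, 0.025, -0.3, 1], [0, 0, -0.006, 0.01, 0.025, -0.65, 1], [0, 0, -0.006, 0.01, 0.025, -1, 1]])

```text
clock: 3.28
eef_pos: [0.4546, -0.1843, 0.1305]
eef_rot: [[-0.199, 0.98, 0.001], [0.98, 0.199, -0.0], [-0.0, 0.001, -1.0]]
force: [0.5, 0.1, -0.2]
grip_width: 0.0856
finger_force: 0.0
```

send_rows(deltas=[[0, 0, 0, 0, 0, -0.35, 1], [0, 0, 0, 0, 0, -0.65, 1], [0, 0, 0, 0, 0, -0.8, 1], [0, 0, 0, 0, 0, -0.8, 1], [0, 0, 0, 0, 0, -0.8, 1]])

```text
clock: 3.9
eef_pos: [0.4549, -0.1841, 0.0519]
eef_rot: [[-0.199, 0.98, 0.001], [0.98, 0.199, -0.0], [-0.0, 0.001, -1.0]]
force: [0.6, -0.3, 0.7]
grip_width: 0.0853
finger_force: 0.0
```

Run:
```python
from h import *
c=env.camera("wrist"); print(bone(c)); st()
```

```text
[(array([ 0.45335693, -0.18695776]), np.float64(0.19648291368173348), np.float64(0.11791955590890166), array([ 0.45340782, -0.18737438]), np.float64(0.015903976579052022), [281.2, 234.5, 69.8, 202.3])]
{'clock': 4.0, 'joint_pos': [25.6875, 48.3935, -14.7594, 119.9373, 41.7759, 16.5961, -13.2927], 'eef_pos': [0.4549, -0.1842, 0.0521], 'eef_rot': [[-0.1992, 0.9799, 0.0016], [0.98, 0.1992, -0.0002], [-0.0006, 0.0015, -1.0]], 'force': [-0.258, 0.491, -1.0902], 'grip_width': 0.0855, 'finger_force': 0.0}
```

send_rows(deltas=[[0, 0, 0, -0.015, -0.025, -0.2, 1], [0, 0, 0, -0.015, -0.025, -0.4, 1], [0, 0, 0, -0.015, -0.025, -0.48, 1], [0, 0, 0, -0.015, -0.025, -0.48, 1], [0, 0, 0, -0.015, -0.025, -0.48, 0.2], [0, 0, 0, -0.015, -0.025, -0.48, 0], [0, 0, 0, -0.015, -0.025, -0.48, 0], [0, 0, 0, -0.015, -0.025, -0.48, 0], [0, 0, 0, -0.015, -0.025, -0.48, 0], [0, 0, 0, -0.015, -0.025, -0.48, 0], [0, 0, 0, -0.015, -0.025, -0.48, 0]])

```text
clock: 5.38
eef_pos: [0.4532, -0.1865, 0.0036]
eef_rot: [[-0.199, 0.98, 0.001], [0.98, 0.199, -0.0], [-0.0, 0.001, -1.0]]
force: [1.6, 0.6, 5.3]
grip_width: 0.0137
finger_force: 58.6
```

send_rows(deltas=[[0, 0, 0, 0, 0, 0.2, 0], [0, 0, 0, 0, 0, 0.6, 0], [0, 0, 0, 0, 0, 1, 0], [0, 0, 0, 0, 0, 1, 0]])

```text
clock: 5.88
eef_pos: [0.4543, -0.187, 0.1054]
eef_rot: [[-0.199, 0.98, 0.005], [0.98, 0.199, -0.001], [-0.002, 0.004, -1.0]]
force: [0.5, 0.1, -0.9]
grip_width: 0.0138
finger_force: 58.7
```

send_rows(deltas=[[0, 0, -0.04, 0, 0.1, 0.5, 0], [0, 0, -0.1, 0.1, 0.5, 0.8, 0], [0, 0, -0.16, 0.4, 0.93, 0.8, 0], [0, 0, -0.206, 0.82, 0.93, 0.8, 0], [0, 0, -0.206, 0.82, 0.93, 0.8, 0]])

```text
clock: 6.5
eef_pos: [0.5377, -0.0923, 0.1823]
eef_rot: [[0.208, 0.978, 0.002], [0.978, -0.208, 0.0], [0.001, 0.002, -1.0]]
force: [-0.3, 0.5, -0.2]
grip_width: 0.0137
finger_force: 58.7
```

send_rows(deltas=[[0, 0, 0, 0.2, 0.2, 0, 0], [0, 0, 0, 0.5, 0.5, 0, 0], [0, 0, 0, 0.82, 0.93, 0, 0], [0, 0, 0, 0.82, 0.93, 0, 0], [0, 0, 0, 0.82, 0.93, 0, 0], [0, 0, 0, 0.82, 0.93, 0, 0]])

```text
clock: 7.25
eef_pos: [0.6153, -0.0032, 0.1828]
eef_rot: [[0.212, 0.977, -0.002], [0.977, -0.212, -0.002], [-0.002, -0.002, -1.0]]
force: [0.4, -0.4, -1.2]
grip_width: 0.0134
finger_force: 58.8
```

Run:
```python
from h import *
s=st()
z=s["eef_pos"][2]+.008
for n in("wrist","scene","top"):
    c=env.camera(n); print(n,bone(c,z)); cv2.imwrite(f"pics/{n}2.png",c["pixels"])
a=cv2.imread("pics/wrist2.png");b=cv2.imread("pics/scene2.png")
cv2.imwrite("pics/m2.png",np.hstack([cv2.resize(a,(400,300)),cv2.resize(b[100:325,240:540],(400,300))]))
```

```text
{'clock': 7.25, 'joint_pos': [8.1934, 43.171, -22.0748, 93.7556, 20.6133, 47.2842, -34.8769], 'eef_pos': [0.6153, -0.0032, 0.1828], 'eef_rot': [[0.212, 0.9773, -0.0022], [0.9773, -0.212, -0.0019], [-0.0024, -0.0018, -1.0]], 'force': [0.447, -0.3653, -1.1885], 'grip_width': 0.0134, 'finger_force': 58.8177}
wrist [(array([0.61472964, 0.00098145]), np.float64(-0.21635110199341737), np.float64(0.10133165490599196), array([0.61616368, 0.00739473]), np.float64(0.015743965286643305), [283.9, 257.0, 68.9, 226.2])]
scene [(array([ 0.61705209, -0.00723001]), np.float64(-0.2699872707691326), np.float64(0.11761397188035799), array([ 0.61247081, -0.01772818]), np.float64(0.0412898875896416), [338.2, 205.3, 56.1, 24.7])]
top []
```

View pics/m2.png

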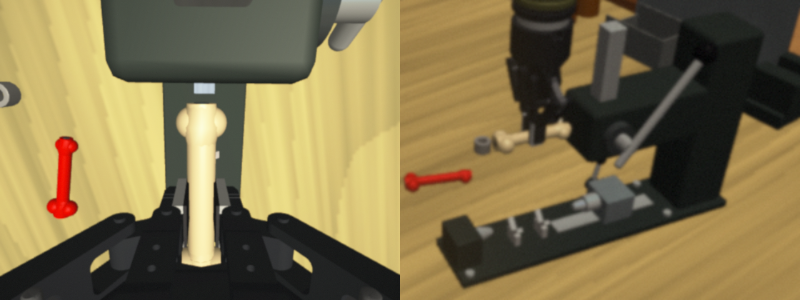

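The bone is held level and aligned: broad end towards the headstock, head end just in front of the press head. I lower it into the V-blocks.

send_rows(deltas=[[0, 0, 0, 0.025, 0.012, -0.2, 0], [0, 0, 0, 0.025, 0.012, -0.5, 0], [0, 0, 0, 0.025, 0.012, -0.8, 0], [0, 0, 0, 0.025, 0.012, -1, 0], [0, 0, 0, 0.025, 0.012, -1, 0]])

```text
clock: 8.18
eef_pos: [0.6175, 0.0008, 0.0806]
eef_rot: [[0.209, 0.978, -0.005], [0.978, -0.209, -0.0], [-0.001, -0.005, -1.0]]
force: [0.1, 0.1, 0.2]
grip_width: 0.0132
finger_force: 58.8
```

Run:
```python
from h import *
s=st(); z=s["eef_pos"][2]+.008
ims=[]
for n in("wrist","scene"):
    c=env.camera(n); print(n,bone(c,z)); im=c["pixels"].copy()
    p=(.618,-.001,-.215)
    for q in([0,-.059,.045],[-.0185,.022,.048],[.0185,.022,.048],[-.0185,-.022,.048],[.0185,-.022,.048]):
        u=proj(c,W(p,q)[0]); cv2.circle(im,tuple(u.round().astype(int)),1,(0,0,255),-1)
    ims.append(im)
cv2.imwrite("pics/m3.png",np.hstack([cv2.resize(ims[0],(400,300)),cv2.resize(ims[1][170:320,300:500],(400,300))]))
```

```text
{'clock': 8.175, 'joint_pos': [5.8538, 51.229, -18.5122, 96.8901, 24.731, 36.2564, -38.4916], 'eef_pos': [0.6175, 0.0008, 0.0806], 'eef_rot': [[0.2088, 0.9779, -0.005], [0.9779, -0.2088, -0.0004], [-0.0014, -0.0048, -1.0]], 'force': [0.1243, 0.1291, 0.1813], 'grip_width': 0.0132, 'finger_force': 58.804}
wrist [(array([0.61686518, 0.00470867]), np.float64(-0.21494513824030892), np.float64(0.1018361599645512), array([0.61824016, 0.01100815]), np.float64(0.016519482522477237), [282.7, 259.0, 73.6, 230.0])]
scene [(array([ 0.61838577, -0.0011183 ]), np.float64(-0.27979674888775574), np.float64(0.11480333770496136), array([ 0.6129372 , -0.01351481]), np.float64(0.03233814616366334), [336.2, 247.4, 50.3, 19.9])]
```

View pics/m3.png

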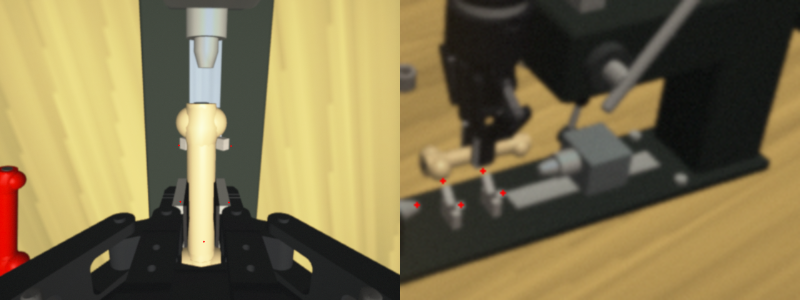

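Run:
```python
from h import *
c=env.camera("wrist")
p=(.618,-.001,-.215)
for q in([-.0185,.018,.048],[.0185,.018,.048],[-.0185,.026,.048],[.0185,.026,.048],[-.0185,-.018,.048],[.0185,-.018,.048],[0,.055,.0885]):
    print(q,proj(c,W(p,q)[0]).round(1))
g=cv2.cvtColor(c["pixels"],cv2.COLOR_BGR2GRAY)
print(g[185:222:2,240:266:2]); print(g[185:222:2,296:330:2])
for k in("centre_tip","head_nose","tailstock"):
    for r in env.trace(k,c): print(k,r["score"],r["box"])
```

```text
[-0.0185, 0.018, 0.048] [245.4 210.8]
[0.0185, 0.018, 0.048] [316.7 210.9]
[-0.0185, 0.026, 0.048] [245.  195.8]
[0.0185, 0.026, 0.048] [317.2 195.9]
[-0.0185, -0.018, 0.048] [246.9 274.2]
[0.0185, -0.018, 0.048] [314.8 274.3]
[0, 0.055, 0.0885] [281.4 147.3]
[[ 72  73  73  72  74  95 146 174 194 202 182 185 199]
 [ 72  72  72  72  72  75 108 152 176 189 175 182 198]
 [ 72  73  72  72  72  74  75 102 145 170 168 180 194]
 [ 72  73  73  73  76  79  84  91 109 132 154 176 192]
 [ 73  72  72 105 144 129 116 113 120 131 142 173 189]
 [ 73  72  73 117 178 177 170 177 192 198 150 169 185]
 [ 72  73  72 118 179 179 180 194 208 206 166 165 183]
 [ 73  73  73 117 179 180 180 196 208 208 187 155 180]
 [ 72  72  73 119 182 182 182 197 209 209 197 149 177]
 [ 74  74  72 119 182 182 183 198 211 211 201 149 170]
 [ 72  71  74 119 182 182 182 199 210 209 199 148 169]
 [ 73  73  72 101 166 177 181 198 210 204 190 145 170]
 [ 73  74  71  74  87 109 131 162 157 123 105 131 169]
 [ 73  73  71  72  73  72  75  77  76  73  76 129 169]
 [ 73  71  71  72  73  72  74  72  73  72  76 127 167]
 [ 73  72  72  
[... 1111 characters left out ...]
  72  73  72  72]
 [220 208 180 101  85  97  82  74  73  73  71  73  72  71  73  73  72]
 [221 208 180  99  73  72  72  72  72  73  72  73  73  73  73  73  72]
 [221 208 183 103  73  72  73  71  72  72  73  72  71  73  71  72  73]
 [221 208 183 103  73  74  72  72  73  72  72  72  73  73  74  72  71]
 [221 207 182 102  73  74  73  72  73  73  72  73  73  74  72  74  73]
 [220 207 181 100  72  73  73  73  73  72  72  73  72  73  73  73  72]]
centre_tip 0.54 [282.1, 60.6, 59.1, 73.0]
centre_tip 0.43 [281.9, 259.0, 74.2, 232.2]
head_nose 0.6 [283.6, 152.6, 186.1, 305.1]
head_nose 0.23 [281.8, 257.4, 73.5, 230.5]
tailstock 0.91 [280.6, 60.5, 58.4, 74.4]
tailstock 0.36 [283.6, 258.9, 69.5, 230.9]
```

Cradle seen within about 1 mm of the estimate. I lower the bone and release it.

send_rows(deltas=[[0, 0, 0, 0, 0, -0.2, 0], [0, 0, 0, 0, 0, -0.36, 0], [0, 0, 0, 0, 0, -0.4, 0], [0, 0, 0, 0, 0, -0.42, 0], [0, 0, 0, 0, 0, -0.43, 0], [0, 0, 0, 0, 0, -0.43, 0]])

```text
clock: 9.32
eef_pos: [0.6197, 0.0008, 0.0406]
eef_rot: [[0.209, 0.978, 0.001], [0.978, -0.209, 0.0], [0.0, 0.001, -1.0]]
force: [0.0, 0.3, 0.3]
grip_width: 0.0134
finger_force: 58.8
```

send_rows(deltas=[[0, 0, 0, -0.015, 0, -0.015, 0], [0, 0, 0, -0.015, 0, -0.03, 0], [0, 0, 0, -0.015, 0, -0.03, 0]])

```text
clock: 9.7
eef_pos: [0.6194, 0.0007, 0.0383]
eef_rot: [[0.21, 0.978, 0.003], [0.978, -0.21, 0.0], [0.001, 0.003, -1.0]]
force: [1.0, -0.9, 5.0]
grip_width: 0.0137
finger_force: 59.5
```

send_rows(deltas=[[0, 0, 0, 0, 0, 0, 0.2], [0, 0, 0, 0, 0, 0, 0.5], [0, 0, 0, 0, 0, 0, 1], [0, 0, 0, 0, 0, 0, 1], [0, 0, 0, 0, 0, 0, 1], [0, 0, 0, 0, 0, 0, 1], [0, 0, 0, 0, 0, 0, 1], [0, 0, 0, 0, 0, 0.2, 1], [0, 0, 0, 0, 0, 0.6, 1], [0, 0, 0, 0, 0, 1, 1], [0, 0, 0, 0, 0, 1, 1]])

```text
clock: 11.08
eef_pos: [0.6208, 0.0013, 0.1421]
eef_rot: [[0.21, 0.978, 0.009], [0.978, -0.21, 0.001], [0.003, 0.008, -1.0]]
force: [-0.1, -0.1, 0.3]
grip_width: 0.0852
finger_force: 0.0
```

Run:
```python
from h import *
s=st(); ims=[]
for n in("wrist","scene"):
    c=env.camera(n); print(n,bone(c,.045)); ims.append(c["pixels"])
    for k in("centre_tip","tailstock","lever_knob"):
        for r in env.trace(k,c)[:2]: print(k,round(r["score"],2),np.round(r["box"],1))
cv2.imwrite("pics/m4.png",np.hstack([cv2.resize(ims[0],(400,300)),cv2.resize(ims[1][170:320,300:500],(400,300))]))
```

```text
{'clock': 11.075, 'joint_pos': [7.1861, 46.2935, -20.9003, 95.2393, 22.6021, 42.1753, -36.7171], 'eef_pos': [0.6208, 0.0013, 0.1421], 'eef_rot': [[0.2097, 0.9777, 0.0085], [0.9778, -0.2097, 0.001], [0.0027, 0.0081, -1.0]], 'force': [-0.0869, -0.1406, 0.2902], 'grip_width': 0.0852, 'finger_force': 0.0}
wrist [(array([ 0.61517003, -0.01002126]), np.float64(-0.22616513691902193), np.float64(0.10123511884165856), array([ 0.61432577, -0.01375783]), np.float64(0.02810346123581779), [278.1, 222.4, 55.3, 139.7])]
scene [(array([ 0.61866522, -0.00222753]), np.float64(-0.209493060183436), np.float64(0.11956302770160619), array([ 0.61656226, -0.00774573]), np.float64(0.024840681689420413), [335.1, 268.9, 54.0, 27.2])]
centre_tip 0.58 [373.9 254.3   8.5   4.4]
tailstock 0.68 [394.  243.7  50.3  47.7]
tailstock 0.52 [373.9 254.4   9.9   7.8]
```

View pics/m4.png

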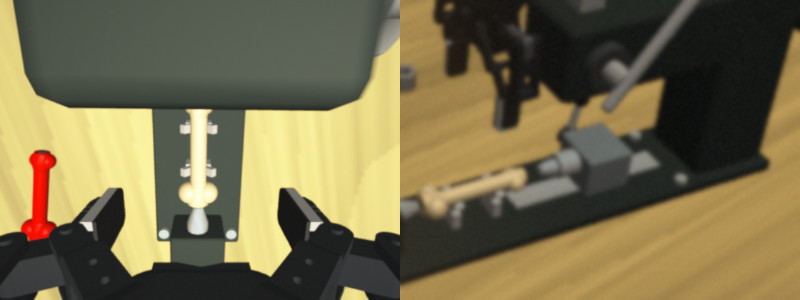

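The bone lies in both V-blocks, with its broad end at the headstock nose (198,205 in the wrist half). Next I estimate the tailstock and lever values.

```bash
cat >> h.py <<'E'
PR=(.6182,0.,-.215)
def cyl(x,y0,y1,z,r,n=16):
    t=np.linspace(0,2*np.pi,n); return np.array([[x+r*np.cos(a),y,z+r*np.sin(a)] for y in(y0,y1) for a in t])/1000
def tparts(v):
    v*=1000; return [bx(-28,28,137-v,187-v,18,61),cyl(0,115-v,137-v,45,13),cyl(0,97-v,115-v,45,5)]
def fitv(c,pr=PR,show=False):
    R=env.trace("tailstock",c)[0]; r=R["region"]; best=[]
    for v in np.arange(0,.076,.001):
        m=np.zeros((420,560),np.uint8)
        for b in tparts(v):
            h=cv2.convexHull((np.array([proj(c,q) for q in W(pr,b)])*16).round().astype(np.int32)); cv2.fillConvexPoly(m,h,1,shift=4)
        m=m>0; best.append(((m&r).sum()/(m|r).sum(),v))
    return sorted(best)[::-1][:4],R["score"]
def topress(p,pr=PR):
    c,s=np.cos(pr[2]),np.sin(pr[2]); d=np.array(p[:2])-pr[:2]; return np.array([c*d[0]+s*d[1],-s*d[0]+c*d[1],p[2]])
E
python3 - <<'E'
from h import *
c=env.camera("scene")
print(fitv(c),fitv(c,(.6205,-.004,-.215)))
g=cv2.imread("pics/top0.png"); t=env.camera("top")
u=np.array([70+262/2.222,60+255/2.222]); b=g[int(u[1])-8:int(u[1])+9,int(u[0])-8:int(u[0])+9].max(2); ys,xs=np.nonzero(b<45); print("knob px",u,xs.mean()+int(u[0])-8,ys.mean()+int(u[1])-8,len(xs))
print("knob press at z 88:",topress(onz(t,*u,.088)))
im=c["pixels"].copy()
for v in(0,.01,.02):
    print(v,[proj(c,W(PR,np.array(q)/1000)[0]).round(1) for q in([0,97-v*1000,45],[28,137-v*1000,61],[28,187-v*1000,61],[-28,137-v*1000,61],[28,137-v*1000,18])])
cv2.imwrite("pics/z5.png",cv2.resize(im[200:290,340:460],(800,600),interpolation=cv2.INTER_CUBIC))
E
```

```text
([(np.float64(0.8549262994569433), np.float64(0.027)), (np.float64(0.8543613707165109), np.float64(0.024)), (np.float64(0.8513931888544891), np.float64(0.025)), (np.float64(0.8469230769230769), np.float64(0.026000000000000002))], 0.76) ([(np.float64(0.8487654320987654), np.float64(0.023)), (np.float64(0.8405238828967643), np.float64(0.025)), (np.float64(0.8400918133129304), np.float64(0.024)), (np.float64(0.8337164750957854), np.float64(0.021))], 0.76)
knob px [187.91179118 174.76147615] 189.41176470588235 169.2941176470588 51
knob press at z 88: [-0.03807513  0.14142303  0.088     ]
0 [array([379.4, 251.4]), array([405.5, 248.2]), array([426.5, 241.9]), array([389.6, 232.3]), array([402.5, 264.9])]
0.01 [array([375.1, 252.7]), array([401.2, 249.5]), array([422.4, 243.1]), array([385.4, 233.5]), array([398.3, 266.2])]
0.02 [array([370.7, 254. ]), array([396.9, 250.8]), array([418.2, 244.4]), array([381.2, 234.7]), array([394.1, 267.6])]
```

View pics/z5.png

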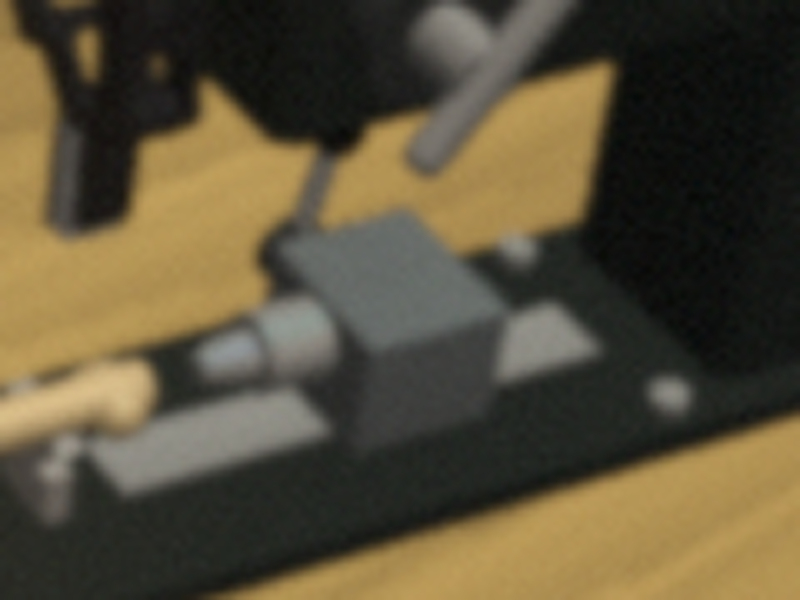

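Tailstock value ≈ 0.021, from its block top corner near (396,252) and nose tip near (370,254) in the full image. That leaves a gap of about 20 mm to the bone. I back out, tilt the tool 60° and move to the tailstock's far side.

send_rows(deltas=[[0, 0, 0, 0, 0, 0.4, 1], [0, 0, 0, -0.3, 0.07, 0.6, 0.5], [0, 0, 0, -0.6, 0.14, 0.6, 0], [0, 0, 0, -0.9, 0.2, 0.6, 0]])

```text
clock: 12.28
eef_pos: [0.5272, 0.0211, 0.1978]
eef_rot: [[0.209, 0.978, 0.001], [0.978, -0.209, 0.0], [0.0, 0.001, -1.0]]
force: [0.2, -0.9, -0.0]
grip_width: 0.0325
finger_force: 0.0
```

send_rows(deltas=[[-0.019, -0.085, 0, 0, 0.1, 0, 0], [-0.037, -0.17, 0, 0, 0.3, 0, 0], [-0.056, -0.256, 0, 0, 0.5, 0, 0], [-0.074, -0.341, 0, 0, 0.7, 0, 0], [-0.093, -0.426, 0, 0, 0.9, 0, 0], [-0.112, -0.512, 0, 0, 1, 0, 0], [-0.112, -0.512, 0, 0, 1, 0, 0], [-0.112, -0.512, 0, 0, 1, 0, 0]])

```text
clock: 13.28
eef_pos: [0.5197, 0.1026, 0.1824]
eef_rot: [[0.243, 0.812, 0.531], [0.959, -0.12, -0.255], [-0.143, 0.571, -0.808]]
force: [-0.2, -0.1, -1.1]
grip_width: -0.0001
finger_force: 0.0
```

Run:
```python
from h import *
s=st(); print("press frame",topress(s["eef_pos"]))
c=env.camera("wrist"); cv2.imwrite("pics/w6.png",c["pixels"]); print(np.round(-P(c)[0].T@P(c)[1],3))
for k in("bushing","vertebra"):
    t=env.camera("top")
    for r in env.trace(k,t)[:1]: print(k,r["score"],onz(t,*r["box"][:2],.011))
```

```text
{'clock': 13.275, 'joint_pos': [-21.3992, 38.344, -22.2005, 134.3128, 101.0851, 46.1251, -145.8516], 'eef_pos': [0.5197, 0.1026, 0.1824], 'eef_rot': [[0.2426, 0.812, 0.5308], [0.9595, -0.12, -0.2549], [-0.1433, 0.5711, -0.8083]], 'force': [-0.1924, -0.1209, -1.1481], 'grip_width': -0.0001, 'finger_force': 0.0}
press frame [-0.11811605  0.07926151  0.18237735]
[0.459 0.204 0.288]
```

The wrist is running into joint 7's limit. I turn the tool by 180° about its own axis, which gives an equivalent grasp, to free it.

send_rows(deltas=[[-0.074, 0.016, 0.044, 0, 0, 0, 0], [-0.148, 0.032, 0.087, 0, 0, 0, 0], [-0.22, 0.048, 0.131, 0, 0, 0, 0], [-0.296, 0.064, 0.175, 0, 0, 0, 0], [-0.37, 0.08, 0.218, 0, 0, 0, 0], [-0.444, 0.096, 0.262, 0, 0, 0, 0], [-0.518, 0.112, 0.306, 0, 0, 0, 0], [-0.592, 0.128, 0.35, 0, 0, 0, 0], [-0.664, 0.145, 0.393, 0, 0, 0, 0], [-0.664, 0.145, 0.393, 0, 0, 0, 0]])

```text
clock: 14.78
eef_pos: [0.5198, 0.0974, 0.1821]
eef_rot: [[-0.414, 0.532, 0.739], [-0.019, 0.807, -0.591], [-0.91, -0.259, -0.324]]
force: [-0.3, -0.3, 1.0]
grip_width: -0.0002
finger_force: 0.0
```

```bash
cat >> h.py <<'E'
from scipy.spatial.transform import Rotation as Ro
def want(th=60,flip=True,axis="x"):
    pr=PR[2]; X=np.array([np.cos(pr),np.sin(pr),0]);Y=np.array([-np.sin(pr),np.cos(pr),0]);t=np.radians(th)
    z=np.sin(t)*X-np.cos(t)*np.array([0,0,1]); y=np.cos(t)*X+np.sin(t)*np.array([0,0,1]); y=-y if flip else y
    return np.c_[np.cross(y,z),y,z]
def turn(Rt):
    return Ro.from_matrix(Rt@np.array(env.state()["eef_rot"]).T).as_rotvec()/2
E
python3 - <<'E'
from h import *
s=st(); print(topress(s["eef_pos"]))
for th in(50,60):
  for f in(0,1): print(th,f,turn(want(th,f)).round(3))
E
```

```text
{'clock': 14.775, 'joint_pos': [-50.0491, 60.5025, -5.8402, 134.6583, 92.1721, 76.2579, -89.7576], 'eef_pos': [0.5198, 0.0974, 0.1821], 'eef_rot': [[-0.4142, 0.5315, 0.7389], [-0.0189, 0.8066, -0.5908], [-0.91, -0.2587, -0.324]], 'force': [-0.3162, -0.2991, 0.9983], 'grip_width': -0.0002, 'finger_force': 0.0}
[-0.11686854  0.07413815  0.18210078]
50 0 [ 0.761 -0.225 -0.279]
50 1 [-0.458  0.399  0.521]
60 0 [ 0.77  -0.294 -0.209]
60 1 [-0.511  0.338  0.469]
```

send_rows(deltas=[[-0.057, 0.038, 0.052, 0, 0, 0, 0], [-0.114, 0.075, 0.104, 0, 0, 0, 0], [-0.17, 0.113, 0.156, 0, 0, 0, 0], [-0.227, 0.15, 0.208, 0, 0, 0, 0], [-0.284, 0.188, 0.26, 0, 0, 0, 0], [-0.341, 0.225, 0.313, 0, 0, 0, 0], [-0.4, 0.263, 0.365, 0, 0, 0, 0], [-0.454, 0.3, 0.417, 0, 0, 0, 0], [-0.511, 0.338, 0.469, 0, 0, 0, 0], [-0.511, 0.338, 0.469, 0, 0, 0, 0], [-0.511, 0.338, 0.469, 0, 0, 0, 0]])

```text
clock: 16.15
eef_pos: [0.5476, 0.114, 0.1833]
eef_rot: [[-0.24, -0.498, 0.833], [-0.971, 0.113, -0.212], [0.011, -0.86, -0.511]]
force: [1.0, 0.2, -0.9]
grip_width: 0.0001
finger_force: 0.0
```

Run:
```python
from h import *
s=st(); print(topress(s["eef_pos"]),turn(want(60,1)).round(3),W(PR,[-.105,.190,.1])-s["eef_pos"],W(PR,[-.01,.190,.045])-s["eef_pos"])
```

```text
{'clock': 16.15, 'joint_pos': [-7.3082, 69.9452, -68.881, 146.6046, 110.0099, 119.5799, 14.9845], 'eef_pos': [0.5476, 0.114, 0.1833], 'eef_rot': [[-0.2401, -0.4981, 0.8333], [-0.9707, 0.1135, -0.2118], [0.011, -0.8597, -0.5107]], 'force': [0.9568, 0.2225, -0.9342], 'grip_width': 0.0001, 'finger_force': 0.0}
[-0.09326519  0.09632811  0.18334372] [ 0.004 -0.007  0.014] [[ 0.00852003  0.09401882 -0.08334372]] [[ 0.10133278  0.07375081 -0.13834372]]
```

send_rows(deltas=[[0, 0, 0.01, 0.1, 0.2, -0.1, 0], [0, 0, 0.01, 0.15, 0.4, -0.3, 0], [0, 0, 0.01, 0.2, 0.7, -0.5, 0], [0, 0, 0.01, 0.2, 0.94, -0.7, 0], [0, 0, 0.01, 0.2, 0.94, -0.7, 0], [0, 0, 0.01, 0.2, 0.94, -0.7, 0]])

```text
clock: 16.9
eef_pos: [0.5669, 0.2101, 0.1131]
eef_rot: [[-0.215, -0.501, 0.838], [-0.977, 0.099, -0.191], [0.012, -0.86, -0.511]]
force: [0.3, -0.1, 1.1]
grip_width: -0.0
finger_force: 0.0
```

Run:
```python
from h import *
s=st(); print(topress(s["eef_pos"]),turn(want(60,1)).round(3),turn(want(50,1)).round(3),W(PR,[-.014,.190,.045])-s["eef_pos"])
```

```text
{'clock': 16.9, 'joint_pos': [-14.7778, 77.467, -62.9332, 133.6517, 118.6338, 118.349, 20.2035], 'eef_pos': [0.5669, 0.2101, 0.1131], 'eef_rot': [[-0.2146, -0.5012, 0.8383], [-0.9766, 0.0992, -0.1907], [0.0124, -0.8596, -0.5108]], 'force': [0.2934, -0.1366, 1.1162], 'grip_width': -0.0, 'finger_force': 0.0}
[-0.09492409  0.19436907  0.11306615] [ 0.005 -0.007  0.001] [0.023 0.078 0.   ] [[ 0.0781288  -0.02153343 -0.06806615]]
```

send_rows(deltas=[[0, 0, 0, 0.1, -0.03, -0.15, 0], [0, 0, 0, 0.3, -0.08, -0.35, 0], [0, 0, 0, 0.5, -0.14, -0.5, 0], [0, 0, 0, 0.7, -0.19, -0.63, 0], [0, 0, 0, 0.78, -0.21, -0.68, 0], [0, 0, 0, 0.78, -0.21, -0.68, 0], [0, 0, 0, 0.78, -0.21, -0.68, 0]])

```text
clock: 17.77
eef_pos: [0.6443, 0.1904, 0.045]
eef_rot: [[-0.213, -0.503, 0.838], [-0.977, 0.1, -0.188], [0.011, -0.859, -0.513]]
force: [-0.4, -0.5, 0.5]
grip_width: -0.0001
finger_force: 0.0
```

Run:
```python
from h import *
s=st(); print(topress(s["eef_pos"]),turn(want(60,1)).round(3),env.state()["wrist_torque"])
c=env.camera("scene"); print(fitv(c),bone(c,.045))
w=env.camera("wrist")
for k in("tailstock","lever_knob","centre_tip"):
    for r in env.trace(k,w)[:2]: print(k,r["score"],r["box"])
cv2.imwrite("pics/m7.png",np.hstack([cv2.resize(w["pixels"],(400,300)),cv2.resize(c["pixels"][170:320,300:500],(400,300))]))
```

```text
{'clock': 17.775, 'joint_pos': [-8.0095, 81.4685, -54.5665, 123.5922, 134.0108, 107.5114, 30.0622], 'eef_pos': [0.6443, 0.1904, 0.045], 'eef_rot': [[-0.2128, -0.5029, 0.8378], [-0.977, 0.0999, -0.1883], [0.011, -0.8586, -0.5126]], 'force': [-0.3939, -0.4761, 0.4629], 'grip_width': -0.0001, 'finger_force': 0.0}
[-0.01510309  0.19160173  0.04504577] [ 0.004 -0.008 -0.   ] [ 0.23090288  0.89636822 -0.0317006 ]
([(np.float64(0.8691222570532915), np.float64(0.024)), (np.float64(0.8667186282151208), np.float64(0.027)), (np.float64(0.8660436137071651), np.float64(0.025)), (np.float64(0.8614551083591331), np.float64(0.026000000000000002))], 0.76) [(array([ 0.61907024, -0.00167047]), np.float64(-0.21026587328131138), np.float64(0.11829579050878852), array([ 0.6176081 , -0.00639563]), np.float64(0.023881214100036983), [335.7, 268.4, 54.0, 23.5])]
tailstock 0.95 [256.3, 109.8, 200.4, 215.3]
lever_knob 0.83 [252.6, 145.8, 192.2, 107.6]
lever_knob 0.24 [256.0, 110.8, 199.7, 215.3]
centre_tip 0.87 [261.2, 8.5, 40.6, 17.0]
centre_tip 0.4 [220.2, 194.3, 440.4, 388.7]
```

View pics/m7.png

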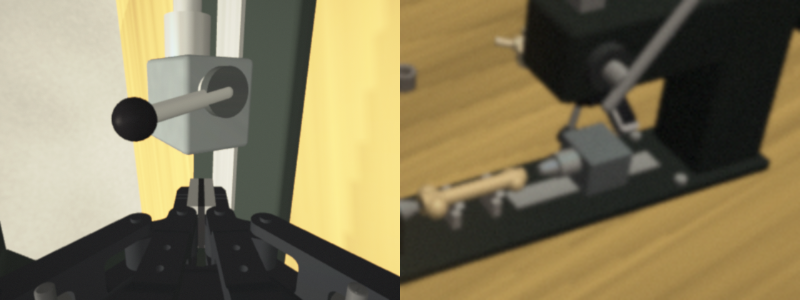

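The wrist view shows the fingertips (203,190) behind the tailstock's outer face (lower edge about row 148), with the knob at (135,118), clear of them. I push towards -y.

send_rows(deltas=[[0, 0, 0, -0.011, -0.05, 0, 0], [0, 0, 0, -0.021, -0.1, 0, 0], [0, 0, 0, -0.032, -0.147, 0, 0], [0, 0, 0, -0.043, -0.195, 0, 0], [0, 0, 0, -0.053, -0.244, 0, 0], [0, 0, 0, -0.06, -0.273, 0, 0], [0, 0, 0, -0.064, -0.293, 0, 0], [0, 0, 0, -0.064, -0.293, 0, 0]])

```text
clock: 19.12
eef_pos: [0.6384, 0.1609, 0.0445]
eef_rot: [[-0.213, -0.503, 0.838], [-0.977, 0.1, -0.189], [0.011, -0.859, -0.513]]
force: [0.7, 4.2, -1.1]
grip_width: 0.0002
finger_force: 2.0
```

```bash
cat > look.py <<'E'
from h import *
s=st(); print(topress(s["eef_pos"]),"Fpress",topress(np.array(s["force"])+np.array([*PR[:2],0])))
c=env.camera("scene"); print(fitv(c)[0][:2],bone(c,.045)[:1])
w=env.camera("wrist"); r=env.trace("tailstock",w)[0]; print(r["score"],np.round(r["box"],1), fitv(w)[0][:3])
for k in ("lever_knob",):
    for q in env.trace(k,w)[:2]:
        print(k,round(q["score"],2),np.round(q["box"],1))
        m=q["region"]&(w["pixels"].max(2)<50); ys,xs=np.nonzero(m); print("black",len(xs),xs.mean() if len(xs) else 0,ys.mean() if len(xs) else 0)
        if len(xs):
            o,d=ray(w,xs.mean(),ys.mean()); a=topress(o);b=topress(o+d); t=(-.038-a[0])/(b[0]-a[0]); print("knob press",a+t*(b-a))
cv2.imwrite("pics/last.png",np.hstack([cv2.resize(w["pixels"],(400,300)),cv2.resize(c["pixels"][170:320,300:500],(400,300))]))
E
python3 look.py
```

```text
{'clock': 19.125, 'joint_pos': [-5.7081, 81.6352, -53.5281, 126.9529, 135.5421, 108.4719, 28.6392], 'eef_pos': [0.6384, 0.1609, 0.0445], 'eef_rot': [[-0.2134, -0.5028, 0.8376], [-0.9769, 0.1, -0.1888], [0.0112, -0.8586, -0.5125]], 'force': [0.6667, 4.1879, -1.1374], 'grip_width': 0.0002, 'finger_force': 2.0216}
[-0.01463907  0.16148723  0.04447348] Fpress [-0.24214478  4.23376003 -1.1373838 ]
[(np.float64(0.8632607062359129), np.float64(0.039)), (np.float64(0.8626126126126126), np.float64(0.041))] [(array([ 0.61849343, -0.00234037]), np.float64(-0.22258099156219535), np.float64(0.11657313007798364), array([ 0.61714579, -0.00711574]), np.float64(0.021906803635682537), [334.2, 267.5, 50.3, 26.2])]
0.7 [254.1 141.2 196.4 241.7] [(np.float64(0.8357576666416735), np.float64(0.038)), (np.float64(0.8356539688496903), np.float64(0.037)), (np.float64(0.8277686689521538), np.float64(0.039))]
lever_knob 0.81 [251.8 202.6 187.3 112.9]
black 2579 191.49515316013958 223.32260566110895
knob press [-0.038       0.12714028  0.08930792]
```

send_rows(deltas=[[0, 0, 0, -0.004, -0.02, 0, 0], [0, 0, 0, -0.009, -0.04, 0, 0], [0, 0, 0, -0.013, -0.06, 0, 0], [0, 0, 0, -0.017, -0.08, 0, 0], [0, 0, 0, -0.021, -0.098, 0, 0], [0, 0, 0, -0.021, -0.098, 0, 0], [0, 0, 0, -0.021, -0.098, 0, 0]])

```text
clock: 20.35
eef_pos: [0.6362, 0.1508, 0.0445]
eef_rot: [[-0.214, -0.503, 0.838], [-0.977, 0.1, -0.189], [0.012, -0.859, -0.513]]
force: [-1.1, 5.0, 0.1]
grip_width: -0.0001
finger_force: 2.3
```

send_rows(deltas=[[0, 0, 0, -0.002, -0.01, 0, 0], [0, 0, 0, -0.004, -0.02, 0, 0], [0, 0, 0, -0.004, -0.02, 0, 0]])

```text
clock: 20.72
eef_pos: [0.6359, 0.1496, 0.0445]
eef_rot: [[-0.213, -0.503, 0.838], [-0.977, 0.1, -0.188], [0.01, -0.858, -0.513]]
force: [-1.1, 6.3, -0.5]
grip_width: 0.0003
finger_force: 3.1
```

```bash
python3 look.py
```

```text
{'clock': 20.725, 'joint_pos': [-4.7825, 81.6944, -53.0983, 128.2727, 136.2399, 108.8222, 28.1116], 'eef_pos': [0.6359, 0.1496, 0.0445], 'eef_rot': [[-0.2127, -0.5029, 0.8378], [-0.9771, 0.1004, -0.1878], [0.0103, -0.8585, -0.5127]], 'force': [-1.0527, 6.329, -0.4618], 'grip_width': 0.0003, 'finger_force': 3.079}
[-0.0146665  0.1499268  0.0444723] Fpress [-2.37877544  5.95865949 -0.46179825]
[(np.float64(0.8206686930091185), np.float64(0.052000000000000005)), (np.float64(0.8158490566037736), np.float64(0.051000000000000004))] [(array([ 0.61784787, -0.00530057]), np.float64(-0.2108483330548699), np.float64(0.11910603969341438), array([ 0.61623973, -0.01025565]), np.float64(0.024077934474803737), [333.4, 267.0, 50.7, 23.3])]
0.64 [221.8 193.3 443.7 385.9] [(np.float64(0.3865203603966376), np.float64(0.05)), (np.float64(0.38515528158397266), np.float64(0.051000000000000004)), (np.float64(0.38503866995487107), np.float64(0.049))]
lever_knob 0.56 [252.7 198.7 184.8 116.2]
black 2588 191.4613601236476 223.7272024729521
knob press [-0.038       0.11563801  0.08927999]
```

send_rows(deltas=[[0, 0, 0, -0.002, -0.01, 0, 0], [0, 0, 0, -0.004, -0.02, 0, 0], [0, 0, 0, -0.006, -0.029, 0, 0], [0, 0, 0, -0.006, -0.029, 0, 0], [0, 0, 0, -0.006, -0.029, 0, 0]])

```text
clock: 21.7
eef_pos: [0.6354, 0.1474, 0.0445]
eef_rot: [[-0.212, -0.503, 0.838], [-0.977, 0.101, -0.187], [0.009, -0.858, -0.513]]
force: [1.2, 7.4, -0.7]
grip_width: -0.0002
finger_force: 3.9
```

send_rows(deltas=[[0, 0, 0, -0.002, -0.006, 0, 0], [0, 0, 0, -0.002, -0.012, 0, 0], [0, 0, 0, -0.002, -0.012, 0, 0], [0, 0, 0, -0.002, -0.012, 0, 0]])

```text
clock: 22.2
eef_pos: [0.6352, 0.1466, 0.0445]
eef_rot: [[-0.212, -0.503, 0.838], [-0.977, 0.102, -0.186], [0.008, -0.858, -0.513]]
force: [0.8, 7.3, -1.1]
grip_width: 0.0001
finger_force: 4.3
```

send_rows(deltas=[[0, 0, 0, 0.01, 0.06, 0, 0], [0, 0, 0, 0.02, 0.1, 0, 0], [0, 0, 0, 0.02, 0.1, 0, 0]])

```text
clock: 22.58
eef_pos: [0.6373, 0.1539, 0.0445]
eef_rot: [[-0.215, -0.502, 0.838], [-0.976, 0.099, -0.192], [0.013, -0.859, -0.512]]
force: [-0.3, 0.5, 0.3]
grip_width: -0.0
finger_force: 0.0
```

```bash
python3 look.py
python3 - <<'E'
from h import *
w=env.camera("wrist"); c=env.camera("scene")
for n,x in(("w",w),("s",c)):
    for v in (.046,.048,.05,.052): print(n,v,[proj(x,W(PR,np.array(q)/1000)[0]).round(1) for q in([-28,187-v*1000,61],[-28,137-v*1000,61],[28,187-v*1000,61],[0,115-v*1000,58])])
cv2.imwrite("pics/w8.png",w["pixels"])
cv2.imwrite("pics/s8.png",cv2.resize(c["pixels"][210:285,320:420],(800,600),interpolation=cv2.INTER_CUBIC))
E
```

```text
{'clock': 22.575, 'joint_pos': [-5.2328, 81.6618, -53.2371, 127.5843, 135.7994, 108.7161, 28.3677], 'eef_pos': [0.6373, 0.1539, 0.0445], 'eef_rot': [[-0.2152, -0.5021, 0.8376], [-0.9765, 0.0991, -0.1915], [0.0132, -0.8591, -0.5116]], 'force': [-0.3274, 0.5372, 0.2541], 'grip_width': -0.0, 'finger_force': 0.0}
[-0.01414773  0.15448605  0.04448825] Fpress [-0.43450521  0.45497421  0.25409308]
[(np.float64(0.8448795180722891), np.float64(0.053)), (np.float64(0.8398203592814372), np.float64(0.054))] [(array([ 0.61821563, -0.00485069]), np.float64(-0.21174226033645102), np.float64(0.11763522846068253), array([ 0.61671172, -0.00995761]), np.float64(0.025216800777874047), [335.0, 268.8, 49.8, 28.6])]
0.71 [255.2 127.  197.2 229.7] [(np.float64(0.8358430383502707), np.float64(0.053)), (np.float64(0.8351387446208637), np.float64(0.052000000000000005)), (np.float64(0.8269898751016185), np.float64(0.051000000000000004))]
lever_knob 0.63 [253.4 175.8 186.6 112.4]
black 2704 190.42751479289942 198.37869822485206
knob press [-0.038       0.11259383  0.08923628]
w 0.046 [array([261.1, 257.3]), array([260.3, 119.3]), array([209.2, 218.9]), array([233.5,  59.2])]
w 0.048 [array([261. , 252.3]), array([260.3, 113.1]), array([209., 215.]), array([233.3,  53.7])]
w 0.05 [array([261. , 247.2]), array([260.2, 106.9]), array([208.8, 211.2]), array([233.2,  48.1])]
w 0.052 [array([261. , 242.2]), array([260.2, 100.7]), array([208.6, 207.3]), array([233.1,  42.5])]
s 0.046 [array([391.3, 231.8]), array([370.2, 237.9]), array([407.2, 247.7]), array([367.9, 249.9])]
s 0.048 [array([390.4, 232.1]), array([369.3, 238.1]), array([406.3, 247.9]), array([367. , 250.1])]
s 0.05 [array([389.6, 232.3]), array([368.5, 238.3]), array([405.5, 248.2]), array([366.1, 250.4])]
s 0.052 [array([388.8, 232.6]), array([367.6, 238.6]), array([404.6, 248.4]), array([365.3, 250.6])]
```

View pics/last.png

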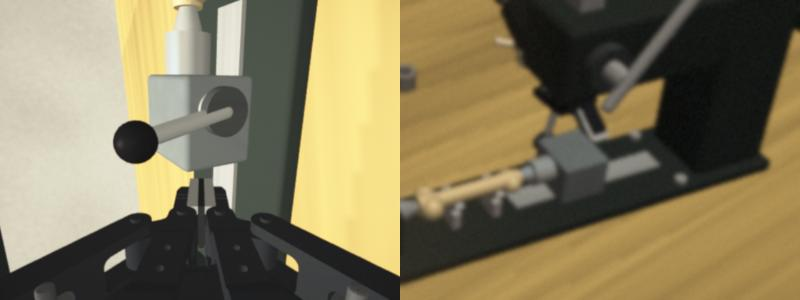

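The wrist half shows the sprung centre against the bone head (190,5) and the tailstock clear of the fingertips. Push force at the end was about 8.5 N, so the centre is about 4 mm in. I raise the tool and push the knob over.

send_rows(deltas=[[0, 0, 0, -0.04, 0.03, 0.12, 0], [0, 0, 0, -0.08, 0, 0.25, 0], [0, 0, 0, -0.099, -0.04, 0.375, 0], [0, 0, 0, -0.099, -0.081, 0.375, 0], [0, 0, 0, -0.099, -0.081, 0.375, 0]])

```text
clock: 23.65
eef_pos: [0.6273, 0.1458, 0.082]
eef_rot: [[-0.215, -0.503, 0.837], [-0.977, 0.099, -0.191], [0.013, -0.859, -0.512]]
force: [-0.5, 0.2, 0.1]
grip_width: -0.0001
finger_force: 0.0
```

send_rows(deltas=[[0, 0, 0, -0.008, -0.04, 0, 0], [0, 0, 0, -0.017, -0.08, 0, 0], [0, 0, 0, -0.025, -0.12, 0, 0], [0, 0, 0, -0.034, -0.16, 0, 0], [0, 0, 0, -0.043, -0.2, 0, 0], [0, 0, 0, -0.053, -0.244, 0, 0], [0, 0, 0, -0.053, -0.244, 0, 0]])

```text
clock: 24.52
eef_pos: [0.6223, 0.1234, 0.0829]
eef_rot: [[-0.212, -0.501, 0.839], [-0.977, 0.101, -0.187], [0.009, -0.859, -0.511]]
force: [1.1, 4.5, 1.5]
grip_width: 0.0002
finger_force: 2.4
```

```bash
python3 look.py
```

```text
{'clock': 24.525, 'joint_pos': [-2.6556, 78.1455, -55.1749, 134.0095, 133.5436, 110.4039, 26.7626], 'eef_pos': [0.6223, 0.1234, 0.0829], 'eef_rot': [[-0.2123, -0.5012, 0.8389], [-0.9772, 0.1011, -0.1869], [0.0088, -0.8594, -0.5112]], 'force': [1.0831, 4.4959, 1.4634], 'grip_width': 0.0002, 'finger_force': 2.3527}
[-0.02237852  0.12146085  0.08286162] Fpress [0.09899061 4.62350989 1.46340382]
[(np.float64(0.8228527607361963), np.float64(0.053)), (np.float64(0.817974105102818), np.float64(0.055))] [(array([ 0.61742356, -0.00686469]), np.float64(-0.21714519345371136), np.float64(0.1191597077358798), array([ 0.61607602, -0.01332043]), np.float64(0.024940582989522057), [331.8, 267.4, 51.7, 25.7])]
0.95 [328.8 197.6 137.2 183.5] [(np.float64(0.8861314711144457), np.float64(0.052000000000000005)), (np.float64(0.8848729792147806), np.float64(0.051000000000000004)), (np.float64(0.8834906746488602), np.float64(0.053))]
lever_knob 0.68 [328.3 231.8 134.2  69.3]
black 1562 284.64212548015365 240.26888604353394
knob press [-0.038       0.10145445  0.09007287]
```

send_rows(deltas=[[0, 0, 0, -0.008, -0.035, 0, 0], [0, 0, 0, -0.015, -0.07, 0, 0], [0, 0, 0, -0.022, -0.105, -0.01, 0], [0, 0, 0, -0.03, -0.14, -0.02, 0], [0, 0, 0, -0.037, -0.17, -0.03, 0], [0, 0, 0, -0.043, -0.195, -0.04, 0], [0, 0, 0, -0.043, -0.195, -0.04, 0]])

```text
clock: 25.75
eef_pos: [0.6175, 0.102, 0.0776]
eef_rot: [[-0.215, -0.503, 0.837], [-0.977, 0.099, -0.191], [0.013, -0.859, -0.513]]
force: [0.3, 2.0, 2.5]
grip_width: -0.0001
finger_force: 1.3
```

```bash
python3 look.py
```

```text
{'clock': 25.75, 'joint_pos': [-1.0448, 78.8025, -53.9471, 135.9671, 135.0846, 111.1093, 25.9436], 'eef_pos': [0.6175, 0.102, 0.0776], 'eef_rot': [[-0.2146, -0.5031, 0.8371], [-0.9766, 0.0991, -0.1908], [0.013, -0.8585, -0.5126]], 'force': [0.3006, 1.9732, 2.5106], 'grip_width': -0.0001, 'finger_force': 1.2821}
[-0.02244948  0.09947769  0.07764793] Fpress [-0.1273155   1.99193889  2.51061244]
[(np.float64(0.824109173616376), np.float64(0.053)), (np.float64(0.8206480783722683), np.float64(0.055))] [(array([ 0.61766285, -0.00618064]), np.float64(-0.21108125586413637), np.float64(0.11730235276359458), array([ 0.61687472, -0.01127085]), np.float64(0.023205517652259783), [332.4, 268.4, 53.0, 19.5])]
0.86 [323.2 229.5 127.7 156.8] [(np.float64(0.6789372213519701), np.float64(0.056)), (np.float64(0.6783819628647215), np.float64(0.055)), (np.float64(0.6779905167757038), np.float64(0.058))]
lever_knob 0.79 [323.1 259.1 121.5  90.6]
black 1570 288.48025477707006 238.86815286624204
knob press [-0.038       0.07965053  0.08358242]
```

send_rows(deltas=[[0, 0, 0, -0.006, -0.025, 0, 0], [0, 0, 0, -0.011, -0.05, -0.005, 0], [0, 0, 0, -0.016, -0.075, -0.01, 0], [0, 0, 0, -0.021, -0.098, -0.01, 0], [0, 0, 0, -0.021, -0.098, -0.01, 0]])

```text
clock: 26.72
eef_pos: [0.6155, 0.0957, 0.0763]
eef_rot: [[-0.211, -0.504, 0.838], [-0.978, 0.103, -0.184], [0.006, -0.858, -0.514]]
force: [3.4, 7.6, -3.6]
grip_width: 0.0003
finger_force: 4.2
```

```bash
python3 look.py
```

```text
{'clock': 26.725, 'joint_pos': [-0.2986, 79.0194, -53.5882, 136.8689, 136.1058, 111.2142, 25.603], 'eef_pos': [0.6155, 0.0957, 0.0763], 'eef_rot': [[-0.2106, -0.504, 0.8376], [-0.9776, 0.1029, -0.1838], [0.0064, -0.8575, -0.5144]], 'force': [3.388, 7.5984, -3.6396], 'grip_width': 0.0003, 'finger_force': 4.1821}
[-0.02303632  0.09290353  0.0762571 ] Fpress [ 1.68886266  8.14630301 -3.63956011]
[(np.float64(0.8472535741158767), np.float64(0.053)), (np.float64(0.8449438202247191), np.float64(0.054))] [(array([ 0.61797619, -0.00469631]), np.float64(-0.22670876597244652), np.float64(0.11411705334127908), array([ 0.61713132, -0.00899513]), np.float64(0.023026565209205423), [335.7, 265.6, 49.6, 22.9])]
0.57 [320.9 237.  125.6 140.2] [(np.float64(0.5723024223146562), np.float64(0.055)), (np.float64(0.5720827990474446), np.float64(0.056)), (np.float64(0.5716723549488054), np.float64(0.057))]
lever_knob 0.77 [325.1 263.1 110.6  97.6]
black 1519 294.6998025016458 238.09743252139566
knob press [-0.038       0.07335084  0.07895608]
```

Past the useful range for side pushing, so I lift over and press the knob down from above.

send_rows(deltas=[[0, 0, 0, 0.013, 0.059, 0, 0], [0, 0, 0, 0, 0.065, 0.1, 0], [0, 0, 0, -0.016, 0.065, 0.23, 0], [0, 0, 0, -0.016, 0.065, 0.23, 0], [0, 0, 0, -0.04, -0.06, 0.23, 0], [0, 0, 0, -0.06, -0.14, 0.23, 0], [0, 0, 0, -0.078, -0.218, 0.23, 0], [0, 0, 0, -0.078, -0.218, 0.23, 0]])

```text
clock: 28.08
eef_pos: [0.6074, 0.07, 0.0996]
eef_rot: [[-0.215, -0.503, 0.837], [-0.977, 0.099, -0.191], [0.013, -0.858, -0.513]]
force: [0.1, 0.1, 0.4]
grip_width: 0.0
finger_force: 0.0
```

send_rows(deltas=[[0, 0, 0, 0, 0, -0.03, 0], [0, 0, 0, 0, 0, -0.06, 0], [0, 0, 0, 0, 0, -0.09, 0], [0, 0, 0, 0, 0, -0.1, 0]])

```text
clock: 28.58
eef_pos: [0.608, 0.0702, 0.0922]
eef_rot: [[-0.214, -0.499, 0.84], [-0.977, 0.098, -0.191], [0.013, -0.861, -0.508]]
force: [-10.7, -2.9, 15.7]
grip_width: 0.0001
finger_force: 7.4
```

```bash
python3 look.py
```

```text
{'clock': 28.575, 'joint_pos': [1.6134, 77.7345, -53.6665, 140.2549, 135.8606, 112.4716, 24.8217], 'eef_pos': [0.608, 0.0702, 0.0922], 'eef_rot': [[-0.2142, -0.4985, 0.84], [-0.9767, 0.0976, -0.1911], [0.0133, -0.8614, -0.5078]], 'force': [-10.6554, -2.9117, 15.7009], 'grip_width': 0.0001, 'finger_force': 7.356}
[-0.02494382  0.06645195  0.09223863] Fpress [-9.78887532 -5.11793463 15.70093708]
[(np.float64(0.8177606177606178), np.float64(0.053)), (np.float64(0.8128834355828221), np.float64(0.055))] [(array([ 0.61789855, -0.00513699]), np.float64(-0.23097592730204516), np.float64(0.11553333090085113), array([ 0.61775338, -0.00900082]), np.float64(0.020620788247032392), [334.6, 266.5, 49.8, 21.7])]
0.8 [347.2 262.7  98.7  96.8] [(np.float64(0.3475127684880711), np.float64(0.057)), (np.float64(0.34738758929822106), np.float64(0.056)), (np.float64(0.3472348776897736), np.float64(0.055))]
lever_knob 0.83 [335.5 289.1  36.3  45.5]
black 736 330.7527173913044 282.86141304347825
knob press [-0.038       0.07179912  0.07448172]
lever_knob 0.52 [330.5 220.8  29.6  22.1]
black 0 0 0
```

send_rows(deltas=[[0, 0, 0, -0.004, -0.02, -0.02, 0], [0, 0, 0, -0.009, -0.04, -0.04, 0], [0, 0, 0, -0.013, -0.06, -0.06, 0], [0, 0, 0, -0.017, -0.078, -0.08, 0], [0, 0, 0, -0.017, -0.078, -0.08, 0]])

```text
clock: 29.55
eef_pos: [0.6061, 0.0617, 0.0838]
eef_rot: [[-0.215, -0.5, 0.839], [-0.977, 0.097, -0.192], [0.015, -0.861, -0.509]]
force: [-9.7, -3.9, 11.2]
grip_width: 0.0001
finger_force: 6.2
```

```bash
python3 look.py
```

```text
{'clock': 29.55, 'joint_pos': [2.2385, 78.7812, -52.5335, 140.7026, 137.3714, 112.962, 24.4941], 'eef_pos': [0.6061, 0.0617, 0.0838], 'eef_rot': [[-0.2148, -0.4995, 0.8392], [-0.9765, 0.097, -0.1922], [0.0147, -0.8608, -0.5087]], 'force': [-9.6953, -3.8863, 11.1537], 'grip_width': 0.0001, 'finger_force': 6.2084}
[-0.02500865  0.05770261  0.08384633] Fpress [-8.64291755 -5.86525762 11.15371103]
[(np.float64(0.07747318235995232), np.float64(0.075)), (np.float64(0.07427213309566251), np.float64(0.074))] [(array([ 0.61720258, -0.00523885]), np.float64(-0.22300166804423405), np.float64(0.11866718355022471), array([ 0.61620667, -0.0095165 ]), np.float64(0.021964511272875735), [332.8, 269.0, 50.2, 21.7])]
0.94 [330.1 296.2 107.6 125.6] [(np.float64(0.20702530770294564), np.float64(0.053)), (np.float64(0.20682288077188146), np.float64(0.054)), (np.float64(0.2063524872536861), np.float64(0.055))]
lever_knob 0.84 [330.9 289.9  28.6  45.1]
black 627 331.24401913875596 285.9298245614035
knob press [-0.038       0.06472183  0.06569382]
```

send_rows(deltas=[[0, 0, 0, -0.002, -0.01, -0.015, 0], [0, 0, 0, -0.004, -0.015, -0.025, 0], [0, 0, 0, -0.004, -0.015, -0.025, 0]])

```text
clock: 30.28
eef_pos: [0.6057, 0.0601, 0.0816]
eef_rot: [[-0.215, -0.499, 0.839], [-0.977, 0.097, -0.192], [0.015, -0.861, -0.508]]
force: [-9.5, -3.4, 13.7]
grip_width: -0.0004
finger_force: 6.9
```

send_rows(deltas=[[0, 0, 0, -0.001, -0.005, -0.01, 0], [0, 0, 0, -0.002, -0.01, -0.02, 0], [0, 0, 0, -0.002, -0.01, -0.02, 0]])

```text
clock: 30.65
eef_pos: [0.6058, 0.0599, 0.081]
eef_rot: [[-0.213, -0.497, 0.841], [-0.977, 0.097, -0.191], [0.013, -0.862, -0.506]]
force: [-13.5, -2.6, 19.7]
grip_width: -0.0004
finger_force: 9.9
```

Force rises without motion, so the lever is at its stop. I retreat and verify.

send_rows(deltas=[[0, 0, 0, 0, 0, 0.1, 0], [0, 0, 0, 0, 0, 0.2, 0], [0, 0, 0, -0.3, 0.07, 0.3, 0], [0, 0, 0, -0.6, 0.13, 0.4, 0], [0, 0, 0, -0.9, 0.2, 0.4, 0], [0, 0, 0, -0.9, 0.2, 0.4, 0], [0, 0, 0, -0.9, 0.2, 0.4, 0]])

```text
clock: 31.52
eef_pos: [0.5485, 0.1006, 0.1108]
eef_rot: [[-0.234, -0.51, 0.828], [-0.972, 0.101, -0.213], [0.025, -0.854, -0.519]]
force: [1.3, -0.7, -0.4]
grip_width: -0.0001
finger_force: 0.0
```

```bash
python3 look.py
python3 - <<'E'
from h import *
for n in("wrist","scene","top"):
    c=env.camera(n)
    for k in("lever_knob","tailstock","phalanx"):
        for r in env.trace(k,c)[:3]: print(n,k,round(r["score"],2),np.round(r["box"],1))
    for a in(1.0,1.15,1.3): 
        f=a-.26; print(a,"knob proj",proj(c,W(PR,np.array([-38,103-45*np.sin(f),45+45*np.cos(f)])/1000)[0]).round(1))
    g=c["pixels"].max(2)
    u=proj(c,W(PR,np.array([-38,103-45*np.sin(.99),45+45*np.cos(.99)])/1000)[0]).round().astype(int)
    if 0<=u[0]<560 and 0<=u[1]<420:
        s=30 if n=="wrist" else 8
        st_=4 if n=="wrist" else 1
        print(g[max(0,u[1]-s):u[1]+s:st_,max(0,u[0]-s):u[0]+s:st_])
E
```

```text
{'clock': 31.525, 'joint_pos': [-9.3193, 77.3038, -56.6811, 146.648, 119.5198, 119.6947, 9.5737], 'eef_pos': [0.5485, 0.1006, 0.1108], 'eef_rot': [[-0.2341, -0.5099, 0.8277], [-0.9719, 0.1008, -0.2128], [0.0251, -0.8543, -0.5192]], 'force': [1.3027, -0.6612, -0.4137], 'grip_width': -0.0001, 'finger_force': 0.0}
[-0.08953684  0.08336845  0.11081067] Fpress [ 1.41377685 -0.36804151 -0.41372366]
[(np.float64(0.8296296296296296), np.float64(0.053)), (np.float64(0.827433628318584), np.float64(0.054))] [(array([ 0.61727049, -0.00689862]), np.float64(-0.23394774442478994), np.float64(0.11864937345874955), array([ 0.61594119, -0.01197969]), np.float64(0.02315983311543078), [332.8, 268.6, 50.4, 23.7])]
0.71 [302.8 228.4  85.4 112.9] [(np.float64(0.684495843874232), np.float64(0.054)), (np.float64(0.684108994453822), np.float64(0.053)), (np.float64(0.6835748792270532), np.float64(0.052000000000000005))]
lever_knob 0.61 [312.6 226.3  59.9  91.3]
black 559 298.0268336314848 195.91592128801432
knob press [-0.038       0.06387039  0.06741671]
wrist lever_knob 0.58 [311.7 225.4  58.6  90.9]
wrist l
[... 3228 characters left out ...]
 101 102 103 102 102 105 108]
 [ 62  59  56  58  61  69  85  98 101 101 101 101 102 103 105 110]
 [ 56  58  59  59  66  80  91 101 100 101 102 102 101 102 102 108]
 [ 57  59  59  61  76  89  96  98  97  96  95  92  93  89  97 105]
 [ 60  61  66  71  83  90  91  94  92  89  87  85  79  79  88 104]
 [ 76  75  74  77  85  87  87  87  86  85  83  76  76  75  86 101]
 [ 82  82  83  84  84  83  83  83  83  83  78  76  72  73  85  99]
 [ 88  85  85  84  84  85  84  84  82  82  78  74  71  74  88 100]
 [ 88  89  84  84  83  84  84  82  84  83  76  73  72  71  89 103]
 [ 89  88  86  84  83  85  86  83  81  79  74  71  70  74  88 102]
 [ 91  90  89  85  85  85  87  83  83  82  72  71  70  76  90 100]]
```

send_rows(deltas=[[0, 0, 0, 0.1, -0.02, 0, 0], [0, 0, 0, 0.2, -0.04, 0, 0], [0, 0, 0, 0.2, -0.04, 0, 0], [0, 0, 0, 0.2, -0.04, 0, 0]])

```text
clock: 32.98
eef_pos: [0.568, 0.0971, 0.1106]
eef_rot: [[-0.234, -0.51, 0.828], [-0.972, 0.101, -0.212], [0.024, -0.854, -0.52]]
force: [-0.7, -0.3, -0.2]
grip_width: 0.0001
finger_force: 0.0
```

Run:
```python
from h import *
s=st(); print(topress(s["eef_pos"])); print(env.job_done())
```

```text
{'clock': 32.975, 'joint_pos': [-6.5726, 75.8416, -55.5655, 144.0175, 123.4873, 116.0343, 14.5591], 'eef_pos': [0.568, 0.0971, 0.1106], 'eef_rot': [[-0.234, -0.5103, 0.8275], [-0.9719, 0.1014, -0.2122], [0.0244, -0.854, -0.5197]], 'force': [-0.6761, -0.3401, -0.237], 'grip_width': 0.0001, 'finger_force': 0.0}
[-0.06972516  0.08419694  0.11061761]
the job is handed in; nothing more can be done
None
```

I handed the job in at about 33 s, and no verdict came back: the bone lies in both V-blocks with its broad end to the headstock, the sprung centre is about 4 mm in (estimated from the push force), and the cam lever is at its locked stop.

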